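Free a sagging guard bolt and hold the gate ajar

TASK

The bolt on the chuck guard's gate sags behind the bent-up lip of its keeper: take it by its ball knob, lift the nose over the lip and pull the bolt back against its spring, without wrenching it on the keeper, until the dark ring on its tail shows behind the barrel. Keeping the bolt drawn back, swing the gate out towards you until its free edge stands about a hand's width (80 mm) ajar, and finish there still gripping the knob, so that a colleague can reach in at the chuck; do not let go, or the springs will shut it. Leave everything else on the bench where it is.

Things in the scene. Friction and masses are not known exactly. Their poses are not given: they have to be found in the camera images.
- keeper: Steel keeper on the fixed latch post. Origin: centre of its underside, 155 mm above the bench; x points away from the robot's side, y level along the shut gate towards its hinge, z up. Open on top; two cheeks 34 mm apart, 46 mm long, up to 57 mm above the origin, lock the bolt's head sideways (and so the gate) until it is right out. On the gate side, at y 17 to 23 mm, a lip is bent up.
- keeper_lip (a point): Middle of the top edge of the keeper's bent-up lip, 20 mm above the keeper's origin; the lip is 6 mm thick, 33 mm wide. At rest the bolt's rod lies 2 mm above it and the bolt's head hangs behind it, reaching 9 mm below this edge, so a straight pull is blocked after about 6 mm.
- barrel: Steel tube 24 mm across, 50 mm long, on the gate's top rail; the bolt slides in it. Origin on its axis, at the one screw that holds it, 195 mm above the bench, 149 mm along y from the keeper with the gate shut. Its y points back along the bolt, away from the keeper; its rear face is at y 28 mm. It rocks on the screw: the nose sags 0.10 rad below level and can be raised 0.20 rad in all.
- bolt (a joint): How far the bolt (10 mm rod) is drawn back, m: 0 forward in the keeper, 0.050 back at the stop. A spring pushes it forward: 3 N at 0, 6 N at 0.05. Its head is out of the keeper from 0.027; a dark ring, 3 mm wide, on the rod's tail comes out behind the barrel's rear end from 0.037 to 0.040. Tilting the nose up with the knob held at one place along the bolt changes it by up to 6 mm.
- bolt_knob (a point): Centre of the black ball knob, 24 mm across, on a 9 mm stem: 80 mm along the bolt from the barrel's screw (less the draw), 48 mm above the bolt's axis, about 235 mm above the bench. Grip from above, closing across the bolt. Raised 10 to 11 mm, the bolt is just past level (0.13 rad up), its head 10 mm clear over the lip, and stays clear in a level pull. The ball can tilt in the grip.
- bolt_head (a point): Centre of the bolt's round flanged head at its nose, 30 mm across, 12 mm thick, on the bolt's axis, 146 mm from the barrel's screw when fully forward.
- gate (a joint): Gate opening, rad: 0 shut, growing to 0.9 as the free edge swings out to the robot's side (keeper -x; clockwise from above). Sprung shut: 0.6 N m at 0, 0.85 N m at 0.25. The gate is a green-framed clear panel 330 mm wide, 165 mm tall; at 0.25 its free edge stands 80 mm out.
- gate_hinge (a point): On the gate's upright hinge line, at the height of the top rail (165 mm above the bench).
- gate_edge (a point): Free edge of the gate's top rail, 330 mm from the hinge line, 165 mm above the bench.
- oil_bottle: Bystander: white squeeze bottle, 60 mm across, 150 mm tall, left of the guard. Origin: centre of its underside.
- chuck_key: Bystander: steel T-shaped chuck key lying down, 110 mm crossbar, right of the guard.
- turned_part: Bystander: stepped aluminium turned part, 44 mm across, 55 mm tall, inside the guard. Origin: centre of its underside.
- collet_ring: Bystander: steel ring 44 mm across, 18 mm tall, inside the guard. Origin: centre of its underside.
- gauge_case: Bystander: black flat case 70 x 150 x 30 mm, right front of the bench. Origin: centre of its underside.
- spanner: Bystander: steel spanner lying on the bench in front of the robot.
- live_centre: Bystander: dark steel lathe centre standing on its base, 60 mm across, 80 mm tall, left front. Origin: centre of its underside.

How it is judged (in metres and radians):
On the way, in this order (a step that is already met when the one before it is completed fails the run):
1. the bolt is drawn back out of the keeper while the gate is still near shut (value of joint bolt above 0.026 m and value of joint gate below 0.16 rad), for 0.1 s.
2. the gate stands ajar with the bolt held drawn back to its ring, in the gripper (value of joint bolt above 0.035 m and value of joint gate between 0.16 and 0.4 rad and contact force between the fingers and barrel above 2 N), for 0.3 s.
At the end, for the whole second after the job is handed in: The gate is held still (under 0.05 rad/s) between 0.16 and 0.40 rad open (free edge 53 to 130 mm ajar, 80 mm asked), the bolt is held drawn back at least 35 mm (ring showing) and clear of the keeper, and the fingers still grip the bolt with more than 2 N (all of step 2 and velocity of joint gate between -0.05 and 0.05 rad/s and contact force between barrel and keeper below 0.5 N); the arm keeps its last pose, push and grip.
It fails at once if the bolt is wrenched against its keeper with more than 40 N (contact force between barrel and keeper above 40 N).
It fails at once if a bystander is moved by more than 30 mm (distance of any of oil_bottle, chuck_key, turned_part, collet_ring, gauge_case, spanner, live_centre from where it was at the start of the episode above 0.03 m).
It also fails if it takes over 32 s, if anything falls off the work surface, if the arm or the gripper's body presses on something with over 40 N, if the wrist force passes 120 N, or if a joint passes its speed limit or range.

ROBOT

A 6-joint arm with a two-finger parallel gripper is mounted at the origin on the work surface. World frame = base frame: x ahead of the robot, y to its left, z up, the work surface at z = 0. Lengths are in mm, angles in degrees, forces in N, time in s.
With the tool pointing down it reaches from about 325 to 925 mm from the base axis. Payload 3.1 kg.
Tool frame: the origin (TCP) lies on the centre line of the jaws, within the pads' length; the fingertips stand 19 mm ahead of it and the grasp point (between the pads) is the TCP; x points along the fingers, y is the direction in which the jaws open and shut, and the axes are right-handed (so a half turn about x gives the same grasp; the last joint's range is limited). The gripper opens to 85 mm and grips with 20 to 120 N. Pads are 22 mm wide; open, the fingers measure 114 mm over their backs; the gripper's body (76 mm by 85 mm) begins 54 mm behind the grasp point. The pads swing forward as they close: fully open they stand 13 mm farther back than shut.
Start: joints at [-80.913, 12.427, 92.441, -0, 75.132, -6.429], TCP at [167.21, -602.229, 250.3] pointing down, gripper open.
Joint ranges: [-157.48, 157.48], [-44.54, 120.13], [17.64, 146.25], [-64.5, 244.5], [7.68, 150.69], [-147.95, 147.95]. Speed limits (degrees/s): [159.86, 159.86, 180, 180, 180, 180].

INTERFACE

Orientations are given as [roll, pitch, yaw] about the fixed x, y, z axes, in that order (R = Rz(yaw) Ry(pitch) Rx(roll)).
In Python, from plant import manip, cams gives the robot as it stands. The module is installed in compiled form; this text tells all that it offers.
- The arm moves only by the tool apply_moves, never from a script. Its argument "increments" is text: rows parted by semicolons, each of 7 numbers parted by spaces: the shift along the tool's x, y, z in mm, then the turn, a rotation vector about the tool's x, y, z in degrees, then the closure, from 0 (fully open) to 1 (shut). A call has 1 to 20 rows; each row shifts and turns the commanded pose from where the row before left it, along the tool's axes as they then stand; what a row does not reach is not made up. A row lasts 1/10 s, in which the tool goes at most 50 mm and 8.59 degrees, less where a joint would pass 70% of its speed; a pose out of reach is approached as far as the arm can. A call with a gripper value outside its range is refused whole. The fingers move at their own pace and stop on an object; "newtons" is the grip in N (left out, the last holds). Time passes only in rows, so rows that do not move let the fingers close. It gives the time, the measured TCP pose, the force and the opening at its end, in the units of the state.
- manip.observe(): the state, without advancing time (a new reading comes with each control period).
- cams.get_image(name): name is "side" or "top"; returns a dict with "pixels" (400x640x3 uint8, red, green, blue), "fx", "fy", "cx", "cy" (pixels), "k1" (the pictures are not rectified: a ray, as slopes to the right and down, at radius r is drawn at 1 + k1 r^2 times it, then the intrinsics apply), "rvec" (rotation vector, rad) and "tvec" (3), from world to camera coordinates, as OpenCV has them. Camera axes: x right, y down, z forward; pixel columns grow to the right and rows downward; lengths in mm; the calibration is good to about 2 mm. A picture is of the moment at which its call begins. There is no depth.
- manip.close_job(): hands the job in, once; it reports no verdict.
The state is a dict: "t": time; "qpos": joint angles; "qvel": joint speeds; "joint_efforts": joint torques, N m; "position": TCP position; "eef_rot": TCP orientation; "force": force on the tool from outside, world axes, zero at the start; "torque": the same for the moment, N m; "gripper_width": opening from 0.0 (shut) to 1.0 (fully open).
Only numpy, scipy, OpenCV 4.12 (cv2) and the standard library are available. Lean on these libraries where they do the work, as an engineer would, in place of code of your own. Each camera call takes 0.05 s, during which the arm holds its last target.

## Working session

There is one attempt and no reset: what is moved stays moved. The work goes in short steps, Python scripts to look and compute and a tool call to move; the robot and the scene stay as the last step left them, time stands still between calls to the robot, and variables do not carry over. Pictures are saved under pics/ and viewed, and the job is handed in when it is done.

Besides the shell and the picture viewer there is one more tool, called by a JSON object that holds its "op" and its "data", one argument or row to a line. apply_moves: Moves the arm, as the interface text tells. Its arguments: {"type":"object","properties":{"increments":{"type":"string"},"newtons":{"type":"number"}},"required":["increments"]}

```bash
mkdir -p pics; python3 - <<'E'
from plant import manip,cams
import cv2
print(manip.observe())
for n in("side","top"):
    d=cams.get_image(n)
    cv2.imwrite(f"pics/{n}0.png",d["pixels"][...,::-1])
    print(n,{k:v for k,v in d.items() if k!="pixels"})
E
```

```text
{'t': 0.0, 'qpos': array([-8.09140695e+01,  1.24766269e+01,  9.25288637e+01, -4.40542083e-04,
        7.51308610e+01, -6.42944110e+00]), 'qvel': array([ 0.06545019,  0.06368993,  0.08978075, -0.01616401,  0.08411639,
       -0.00257905]), 'joint_efforts': array([ 1.77334837e-04, -3.96851599e+01, -3.03852367e+01, -3.03685902e-04,
        9.54262388e-03,  7.01871073e-06]), 'position': array([ 167.07418636, -601.46031679,  248.96610967]), 'eef_rot': array([-96.25063543,  89.8636477 ,  99.26484978]), 'force': array([ 1.00842577, -0.582148  ,  0.45844616]), 'torque': array([-0.03583751, -0.00550044,  0.01885636]), 'gripper_width': 0.9956633239322559}
side {'fx': 440.61194980138407, 'fy': 440.61194980138407, 'cx': 320.92703088129514, 'cy': 197.5127578079766, 'k1': -0.025981736232460775, 'rvec': array([ 0.62815116, -2.55666137,  1.25742179]), 'tvec': array([ 493.15307612,  303.78568047, 1105.15267885])}
top {'fx': 462.03385009795335, 'fy': 462.03385009795335, 'cx': 315.05769466613555, 'cy': 198.3809271731877, 'k1': -0.12225401570171208, 'rvec': array([ 2.19439233, -2.16132352,  0.12296005]), 'tvec': array([ -49.70932984,  598.38108025, 1323.7823865 ])}
```

View pics/side0.png

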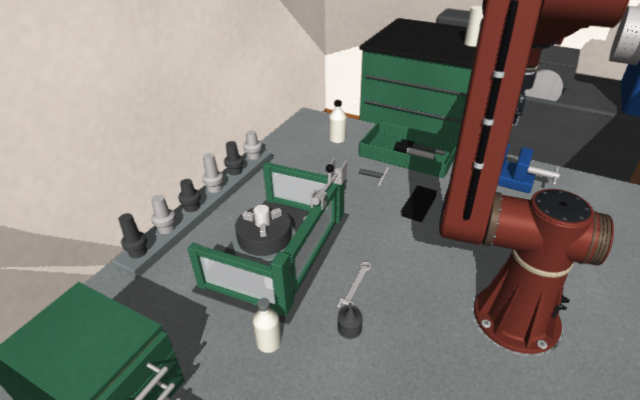

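View pics/top0.png

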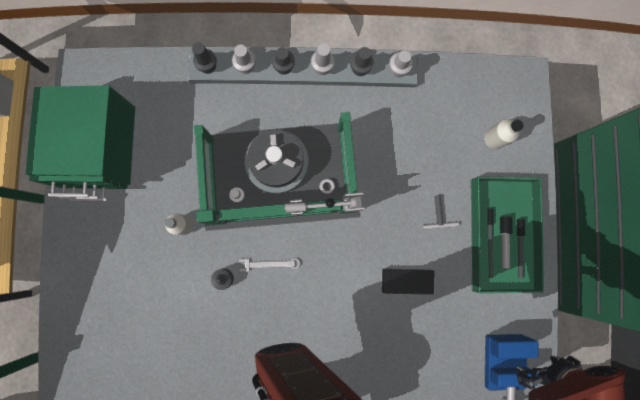

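```bash
python3 - <<'E'
import cv2
a=cv2.imread("pics/side0.png")[145:225,270:370]; b=cv2.imread("pics/top0.png")[170:240,270:380]
cv2.imwrite("pics/sc.png",cv2.resize(a,None,fx=7,fy=7,interpolation=cv2.INTER_CUBIC)); cv2.imwrite("pics/tc.png",cv2.resize(b,None,fx=7,fy=7,interpolation=cv2.INTER_CUBIC))
E
```

```text
(no output)
```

View pics/sc.png

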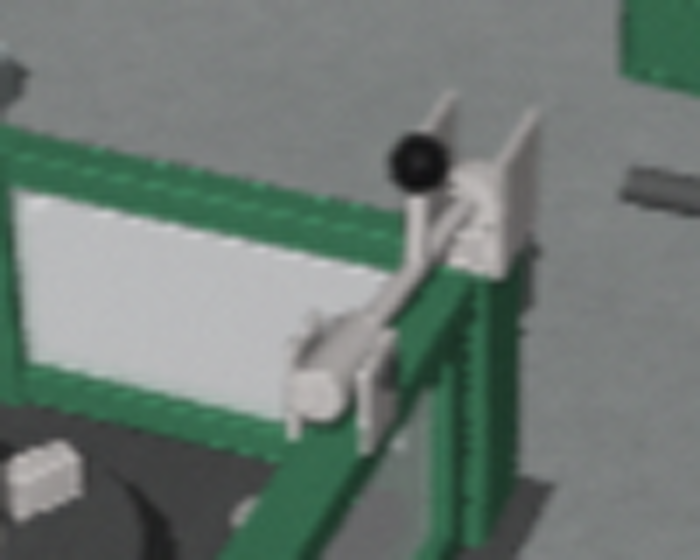

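View pics/tc.png

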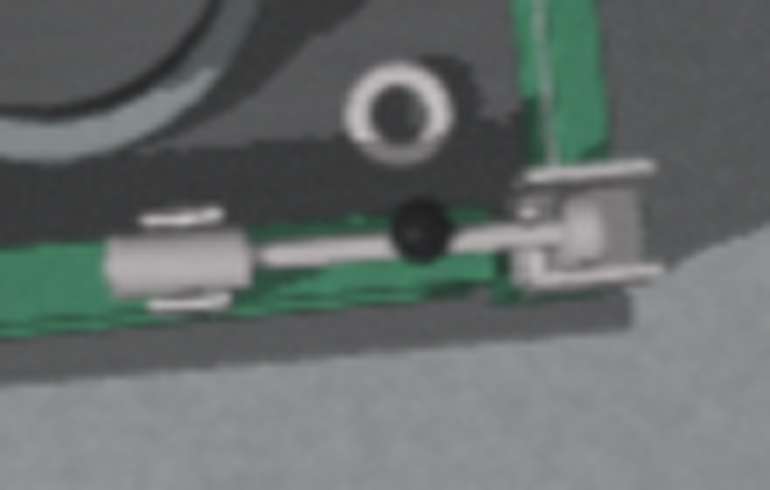

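```bash
cat > h.py <<'E'
import numpy as np,cv2
from plant import manip,cams
def ray(d,uv):
    K=np.array([[d["fx"],0,d["cx"]],[0,d["fy"],d["cy"]],[0,0,1.]])
    p=cv2.undistortPoints(np.array([[uv]],float),K,np.array([d["k1"],0,0,0,0.]))[0,0]
    R=cv2.Rodrigues(np.array(d["rvec"]))[0]
    return -R.T@np.array(d["tvec"]), R.T@np.array([p[0],p[1],1.])
def plane(d,uv,z):
    o,v=ray(d,uv); return o+v*(z-o[2])/v[2]
def tri(rs):
    A=np.zeros((3,3));b=np.zeros(3)
    for o,v in rs:
        v=v/np.linalg.norm(v);P=np.eye(3)-np.outer(v,v);A+=P;b+=P@o
    x=np.linalg.solve(A,b)
    return x,[np.linalg.norm(np.cross(x-o,v/np.linalg.norm(v))) for o,v in rs]
def ball(d,c,r=9,th=55):
    g=d["pixels"].max(2).astype(float); v,u=np.mgrid[:400,:640]
    m=((u-c[0])**2+(v-c[1])**2<r*r)&(g<th)
    m=m.astype(np.uint8)
    n,l,s,ce=cv2.connectedComponentsWithStats(m)
    i=1+np.argmax(s[1:,4]); return ce[i],s[i]
def project(d,X):
    K=np.array([[d["fx"],0,d["cx"]],[0,d["fy"],d["cy"]],[0,0,1.]])
    return cv2.projectPoints(np.array(X,float).reshape(-1,3),np.array(d["rvec"]),np.array(d["tvec"]),K,np.array([d["k1"],0,0,0,0.]))[0][:,0]
E
python3 - <<'E'
from h import *
s=cams.get_image("side");t=cams.get_image("top")
for th in(40,50):
    a=ball(s,(329.5,168),8,th);b=ball(t,(329.7,202.6),7,th);print(a,b)
    X=tri([ray(s,a[0]),ray(t,b[0])]);print(X, plane(t,b[0],235),plane(s,a[0],235))
# barrel axis ends, head (top view)
f=lambda u,v:(270+u/7-.5,170+v/7-.5)
P1=plane(t,f(107,264),195);P2=plane(t,f(248,262),193);H=plane(t,f(585,230),182)
print(P1,P2,H)
# green top rail of gate at z=165? 
print(plane(t,(206,215),165))
E
```

```text
(array([329.51282051, 168.        ]), array([326, 165,   8,   7,  39], dtype=int32)) (array([330.95, 201.35]), array([327, 199,   7,   7,  20], dtype=int32))
(array([570.83200727, -77.91494123, 234.60619698]), [np.float64(1.3654808634634583), np.float64(1.3654808634634452)]) [572.0427609  -77.33314802 235.        ] [569.26417424 -77.83755477 235.        ]
(array([329.68085106, 167.95744681]), array([326, 165,   8,   7,  47], dtype=int32)) (array([329.94444444, 201.75925926]), array([326, 198,   9,   9,  54], dtype=int32))
(array([569.33855241, -75.43839188, 236.69219261]), [np.float64(1.6299511851104622), np.float64(1.629951185110407)]) [570.98294473 -74.84581162 235.        ] [568.94291384 -78.24144967 235.        ]
[558.77245085  38.97381836 195.        ] [560.4852962  -12.64212622 193.        ] [ 575.23225611 -137.54770398  182.        ]
[537.14565045 248.00074769 165.        ]
```

```bash
python3 - <<'E'
from h import *
t=cams.get_image("top")
f=lambda u,v:(270+u/7-.5,170+v/7-.5)
p=t["pixels"].astype(int)
g=(p[...,1]>p[...,0]*1.4)&(p[...,1]>60)
xs=[];lo=[];
for u in range(222,285,3):
    c=np.where(g[195:230,u])[0]
    print(u,195+c.min(),195+c.max(),end=' | ')
    xs.append(plane(t,(u,195+c.max()),160));lo.append(plane(t,(u,195+c.min()),165))
for L in(xs,lo):
    L=np.array(L);k=np.polyfit(L[:,1],L[:,0],1);print(k,np.degrees(np.arctan(k[0])))
a,b=plane(t,f(530,178),212),plane(t,f(655,165),212);print(a,b,np.degrees(np.arctan2(a[0]-b[0],a[1]-b[1])))
a,b=plane(t,f(540,280),212),plane(t,f(660,270),212);print(a,b,np.degrees(np.arctan2(a[0]-b[0],a[1]-b[1])))
b=p[:,:,::-1][130:240,180:380].astype(np.uint8)
cv2.imwrite("pics/tw.png",cv2.resize(b,None,fx=4,fy=4,interpolation=cv2.INTER_CUBIC))
E
```

```text
222 210 220 | 225 209 220 | 228 209 220 | 231 209 220 | 234 209 220 | 237 208 220 | 240 208 220 | 243 208 220 | 246 208 219 | 249 207 219 | 252 207 219 | 255 207 219 | 258 206 218 | 261 206 218 | 264 206 218 | 267 206 217 | 270 205 217 | 273 205 217 | 276 205 217 | 279 205 216 | 282 204 216 | [-9.03389311e-02  5.41528679e+02] -5.162027261236061
[-1.06606144e-01  5.73817370e+02] -6.085099446389772
[ 591.11721003 -114.5190239   212.        ] [ 596.60535209 -160.00790449  212.        ] -6.879370713628452
[ 554.084537   -118.44549511  212.        ] [ 558.37226819 -161.99297204  212.        ] -5.623278733109623
```

View pics/tw.png

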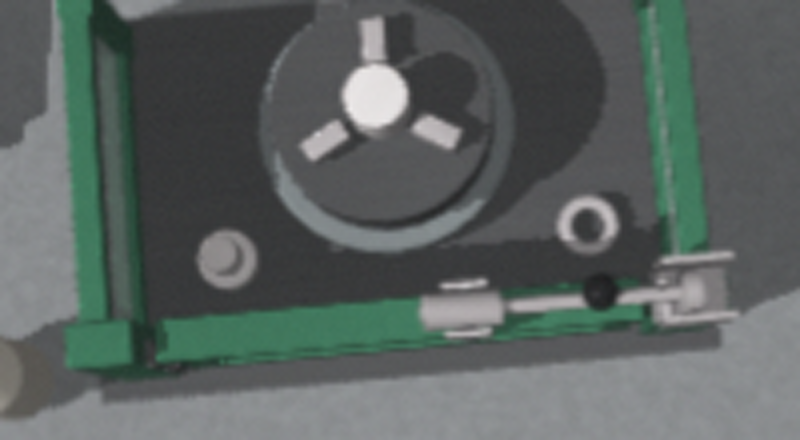

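```bash
cat >> h.py <<'E'
from scipy.spatial.transform import Rotation as Ro
def rot(o): return Ro.from_euler("xyz",o["eef_rot"],degrees=True)
def go(target,yaw_y):
    """tool shift to target & residual turn (tool frame) for x down, tool y at angle yaw_y from world x"""
    o=manip.observe();R=rot(o)
    a=np.radians(yaw_y);y=np.array([np.cos(a),np.sin(a),0]);x=np.array([0,0,-1.])
    Rt=Ro.from_matrix(np.c_[x,y,np.cross(x,y)])
    print("pos",o["position"].round(1),"t",o["t"],"F",o["force"].round(1),"w",o["gripper_width"],"q",o["qpos"].round(1))
    print("shift tool",R.inv().apply(np.array(target)-o["position"]).round(2),"turn",np.degrees((R.inv()*Rt).as_rotvec()).round(2))
    print("axes",R.as_matrix().round(3).tolist())
E
python3 - <<'E'
from h import *
t=cams.get_image("top")
for a in(5.9,-174.1): go((569,-75,290),a)
print(plane(t,(218,217.5),165),plane(t,(180+650/4,130+310/4),165),plane(t,(180+650/4,130+318/4),165))
E
```

```text
pos [ 167.2 -602.   249.8] t 0.3 F [-0.   0.7  0.1] w 1.0010612756002142 q [-80.9  12.4  92.5   0.   75.1  -6.4]
shift tool [ -39.79 -400.29 -528.15] turn [-8.038e+01 -4.000e-02  4.000e-02]
axes [[-0.0, 0.268, -0.964], [0.001, -0.964, -0.268], [-1.0, -0.001, -0.0]]
pos [ 167.2 -602.   249.8] t 0.3 F [-0.   0.7  0.1] w 1.0010612756002142 q [-80.9  12.4  92.5   0.   75.1  -6.4]
shift tool [ -39.79 -400.29 -528.15] turn [9.962e+01 4.000e-02 4.000e-02]
axes [[-0.0, 0.268, -0.964], [0.001, -0.964, -0.268], [-1.0, -0.001, -0.0]]
[531.11463435 215.8943179  165.        ] [ 562.74608896 -111.36476559  165.        ] [ 557.4647424  -111.41189295  165.        ]
```

{"op": "apply_moves", "data": {
  "increments": "-40 0 0 0 0 0 0;0 -25 -33 0 0 0 0;0 -25 -33 0 0 0 0;0 -25 -33 0 0 0 0;0 -25 -33 0 0 0 0;0 -25 -33 0 0 0 0;0 -25 -33 0 0 0 0;0 -25 -33 0 0 0 0;0 -25 -33 0 0 0 0;0 -25 -33 0 0 0 0;0 -25 -33 0 0 0 0;0 -25 -33 0 0 0 0;0 -25 -33 0 0 0 0;0 -25 -33 0 0 0 0;0 -25 -33 0 0 0 0;0 -25 -33 0 0 0 0;0 -25 -33 0 0 0 0",
  "newtons": 40
}}

```text
t: 2.0
position: [569.8, -74.0, 290.4]
eef_rot: [128.6, 90.0, -35.8]
force: [-0.9, -1.0, 0.8]
gripper_width: 1.001
```

{"op": "apply_moves", "data": {
  "increments": "0 0 0 -8 0 0 0;0 0 0 -8 0 0 0;0 0 0 -8 0 0 0;0 0 0 -8 0 0 0;0 0 0 -8 0 0 0;0 0 0 -8 0 0 0;0 0 0 -8 0 0 0;0 0 0 -8 0 0 0;0 0 0 -8 0 0 0;0 0 0 -8 0 0 0;0 0 0 0 0 0 0;0 0 0 0 0 0 0"
}}

```text
t: 3.2
position: [568.9, -75.5, 290.3]
eef_rot: [168.5, 90.0, 83.8]
force: [0.7, 0.8, 0.5]
gripper_width: 0.999
```

```bash
python3 - <<'E'
from h import *
s=cams.get_image("side");t=cams.get_image("top")
go((569,-75,265),5.5)
a=s["pixels"][...,::-1][90:240,230:430];b=t["pixels"][...,::-1][120:260,230:430]
cv2.imwrite("pics/s1.png",cv2.resize(np.vstack([a,b]),None,fx=2,fy=2,interpolation=cv2.INTER_CUBIC))
E
```

```text
pos [569.  -75.5 290.3] t 3.3 F [-0.1 -0.4 -0.9] w 1.002959344877232 q [-14.6   4.5  97.1  -0.   78.5 -20. ]
shift tool [25.29  0.1  -0.54] turn [-0.1 -0.   0. ]
axes [[-0.0, 0.996, 0.094], [-0.0, 0.094, -0.996], [-1.0, -0.0, 0.0]]
```

View pics/s1.png

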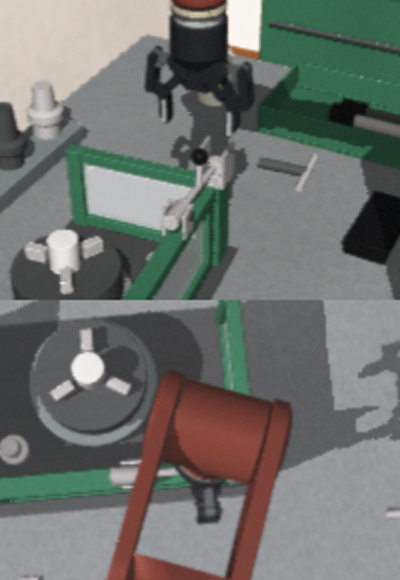

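{"op": "apply_moves", "data": {
  "increments": "20 0 -1 0 0 0 0;20 0 0 0 0 0 0;15 0 0 0 0 0 0;0 0 0 0 0 0 0.3;0 0 0 0 0 0 0.3;0 0 0 0 0 0 0.3"
}}

```text
t: 3.9
position: [569.7, -74.8, 236.6]
eef_rot: [70.2, 89.9, -14.3]
force: [-0.1, -0.6, 0.4]
gripper_width: 0.703
```

```bash
python3 - <<'E'
from h import *
s=cams.get_image("side");t=cams.get_image("top")
go((569,-75,235),5.5)
print(project(s,[569,-75,235]))
a=s["pixels"][...,::-1][120:220,270:390]
cv2.imwrite("pics/s2.png",cv2.resize(a,None,fx=6,fy=6,interpolation=cv2.INTER_CUBIC))
E
```

```text
pos [569.7 -74.8 236.7] t 4.0 F [-0.  -0.1 -0.3] w 0.701033999631592 q [-14.5   6.9 100.2  -0.   72.7 -20. ]
shift tool [ 1.72 -0.73  0.11] turn [ 0.    0.05 -0.13]
axes [[0.002, 0.995, 0.096], [-0.001, 0.096, -0.995], [-1.0, 0.002, 0.001]]
[[329.13484809 168.52673696]]
```

View pics/s2.png

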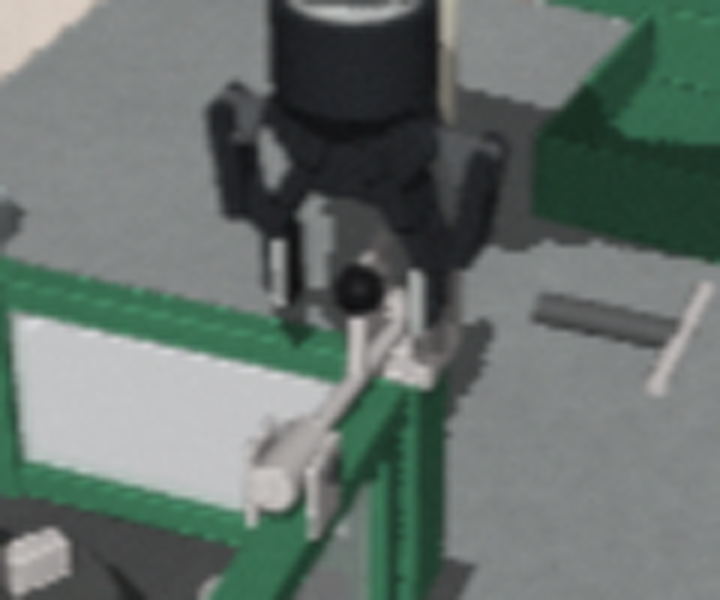

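{"op": "apply_moves", "data": {
  "increments": "2 0 0 0 0 0 0.5;0 0 0 0 0 0 0.6;0 0 0 0 0 0 0.65;0 0 0 0 0 0 0.7;0 0 0 0 0 0 1;0 0 0 0 0 0 1;0 0 0 0 0 0 1;0 0 0 0 0 0 1",
  "newtons": 60
}}

```text
t: 4.8
position: [568.8, -74.7, 233.4]
eef_rot: [-34.3, 90.0, -118.8]
force: [-1.7, -0.4, 1.5]
gripper_width: 0.246
```

```bash
python3 - <<'E'
from h import *
go((569,-75,235),5.5)
print(manip.observe()["torque"])
E
```

```text
pos [568.8 -74.7 233.4] t 4.8 F [-1.7 -0.4  1.5] w 0.24627332349311834 q [-14.5   7.1 100.4  -0.   72.5 -20. ]
shift tool [-1.59  0.14  0.36] turn [0.02 0.01 0.01]
axes [[-0.0, 0.995, 0.096], [-0.0, 0.096, -0.995], [-1.0, -0.0, 0.0]]
[-0.04455633  0.10079118  0.055903  ]
```

```bash
cat > snap.py <<'E'
import sys
from h import *
s=cams.get_image("side")
go((569,-75,235),5.5)
a=s["pixels"][...,::-1][120:220,270:390]
cv2.imwrite(f"pics/{sys.argv[1]}.png",cv2.resize(a,None,fx=6,fy=6,interpolation=cv2.INTER_CUBIC))
E
python3 snap.py s3
```

```text
pos [568.9 -74.7 233.4] t 4.85 F [-1.  -0.7  1.6] w 0.24567436332250858 q [-14.5   7.1 100.4  -0.   72.5 -20. ]
shift tool [-1.58  0.11  0.35] turn [0.02 0.01 0.  ]
axes [[-0.0, 0.995, 0.096], [-0.0, 0.096, -0.995], [-1.0, -0.0, 0.0]]
```

View pics/s3.png

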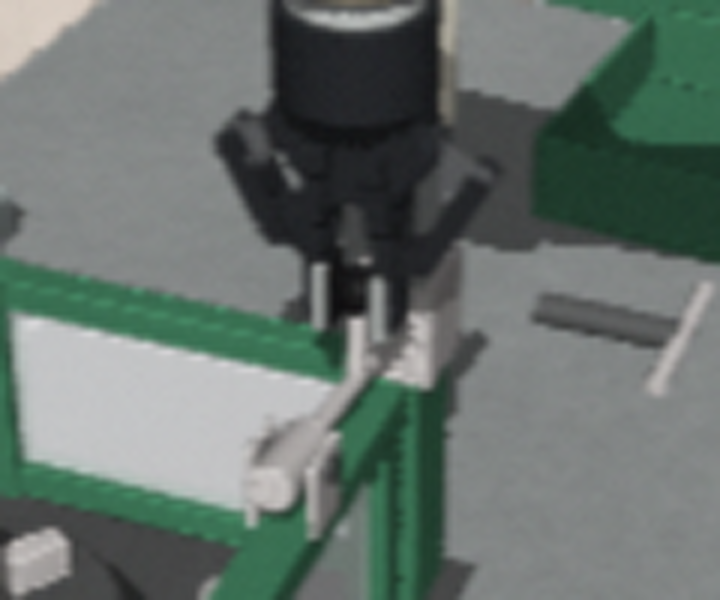

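{"op": "apply_moves", "data": {
  "increments": "-1 0 -0.6 0 0 0 1;-1 0 -0.6 0 0 0 1;-1 0 -0.6 0 0 0 1;-1 0 -0.6 0 0 0 1;-1 0 -0.6 0 0 0 1;0 0 0 0 0 0 1"
}}

```text
t: 5.45
position: [568.5, -71.8, 238.3]
eef_rot: [-22.0, 90.0, -106.5]
force: [-0.1, -2.4, -0.5]
gripper_width: 0.246
```

{"op": "apply_moves", "data": {
  "increments": "-1 0 -0.7 0 0 0 1;-1 0 -0.7 0 0 0 1;-1 0 -0.7 0 0 0 1;-1 0 -0.7 0 0 0 1;-1 0 -0.7 0 0 0 1;-1 0 -0.7 0 0 0 1;0 0 0 0 0 0 1"
}}

```text
t: 6.15
position: [568.0, -67.3, 244.2]
eef_rot: [-105.8, 90.0, 169.8]
force: [-0.8, -3.6, -3.7]
gripper_width: 0.243
```

```bash
python3 snap.py s4
```

```text
pos [568.  -67.3 244.2] t 6.2 F [ 0.4 -2.6 -2.6] w 0.24426744307503265 q [-13.8   6.3 100.1  -0.   73.6 -19.3]
shift tool [9.18 0.21 7.77] turn [ 0.03 -0.    0.02]
axes [[-0.0, 0.995, 0.096], [0.0, 0.096, -0.995], [-1.0, -0.0, -0.0]]
```

View pics/s4.png

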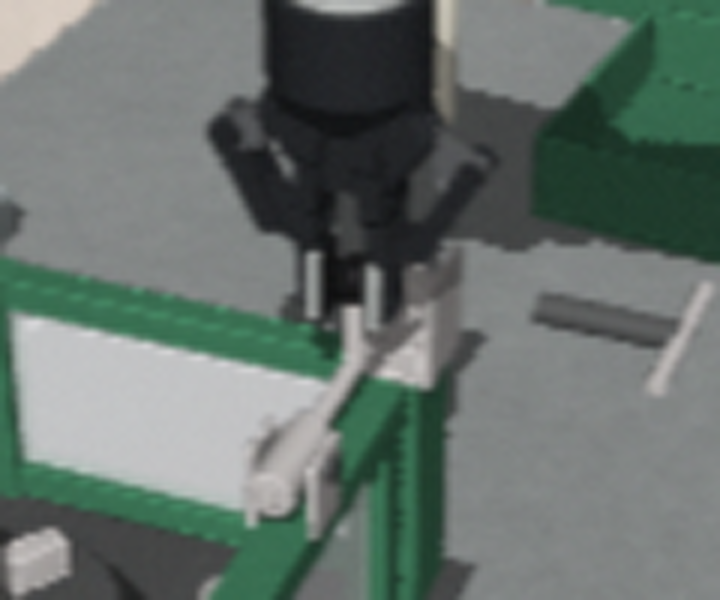

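{"op": "apply_moves", "data": {
  "increments": "0 0 -2 0 0 0 1;0 0 -2 0 0 0 1;0 0 -2 0 0 0 1;0 0 -2 0 0 0 1;0 0 -2 0 0 0 1"
}}

```text
t: 6.7
position: [567.0, -57.3, 244.2]
eef_rot: [-69.3, 90.0, -153.8]
force: [-0.7, -5.5, -2.9]
gripper_width: 0.246
```

{"op": "apply_moves", "data": {
  "increments": "0 0 -3 0 0 0 1;0 0 -3 0 0 0 1;0 0 -3 0 0 0 1;0 0 -3 0 0 0 1;0 0 0 0 0 0 1"
}}

```text
t: 7.2
position: [565.8, -45.0, 244.2]
eef_rot: [-125.4, 90.0, 150.1]
force: [-0.9, -3.4, -3.8]
gripper_width: 0.245
```

```bash
python3 snap.py s5
```

```text
pos [565.8 -45.1 244.1] t 7.25 F [-0.2 -3.6 -4.5] w 0.2411317134002359 q [-11.7   5.8 100.6   0.   73.6 -17.2]
shift tool [ 9.13  0.27 30.05] turn [ 0.03 -0.02  0.03]
axes [[-0.001, 0.995, 0.096], [0.0, 0.096, -0.995], [-1.0, -0.0, -0.0]]
```

View pics/s5.png

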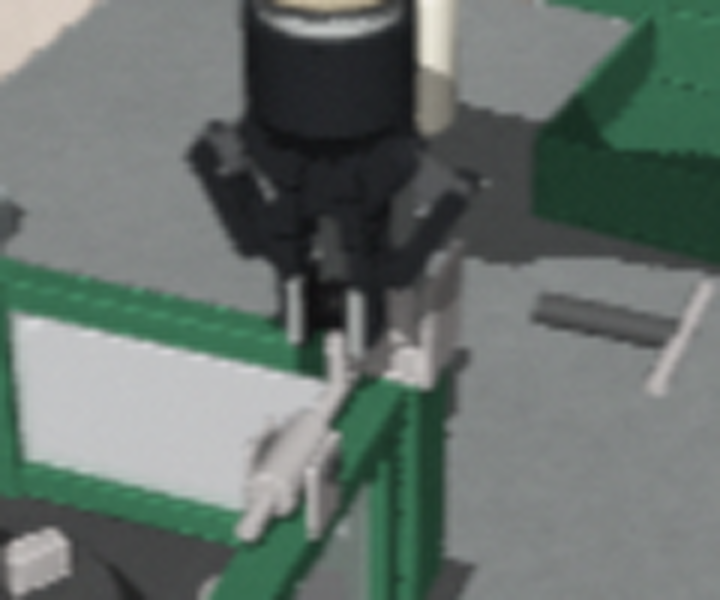

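{"op": "apply_moves", "data": {
  "increments": "0 0 -3 0 0 0 1;0 0 -3 0 0 0 1;0 0 -3 0 0 0 1;0 0 -3 0 0 0 1;0 0 -3 0 0 0 1;0 0 -3 0 0 0 1;0 0 -2 0 0 0 1;0 0 0 0 0 0 1;0 0 0 0 0 0 1"
}}

```text
t: 8.15
position: [564.2, -26.0, 244.7]
eef_rot: [-2.9, 90.0, -87.4]
force: [-1.2, -5.1, -1.7]
gripper_width: 0.251
```

```bash
python3 snap.py s6; python3 - <<'E'
from h import *
t=cams.get_image("top")
a=t["pixels"][...,::-1][170:250,260:380]
cv2.imwrite(f"pics/t6.png",cv2.resize(a,None,fx=6,fy=6,interpolation=cv2.INTER_CUBIC))
E
```

```text
pos [564.1 -26.  244.7] t 8.2 F [-1.1 -5.  -2. ] w 0.24206047420840027 q [ -9.7   5.4 101.   -0.   73.6 -15.2]
shift tool [ 9.69  0.15 49.2 ] turn [-0.01  0.05  0.  ]
axes [[0.0, 0.995, 0.096], [-0.001, 0.096, -0.995], [-1.0, -0.0, 0.001]]
```

View pics/s6.png

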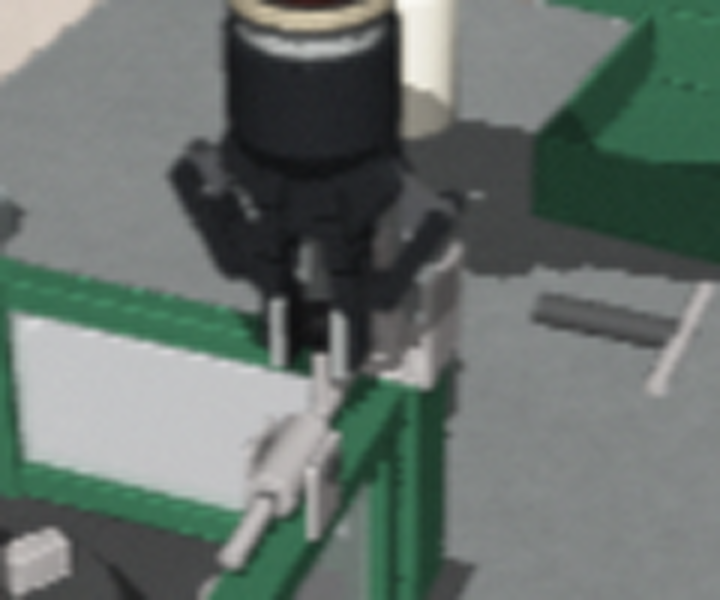

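View pics/t6.png

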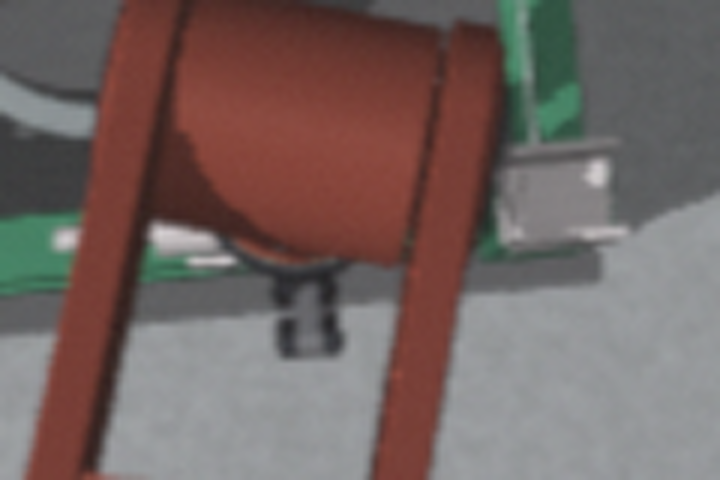

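```bash
python3 - <<'E'
from h import *
s=cams.get_image("side")
a=s["pixels"][...,::-1][185:218,300:330]
cv2.imwrite(f"pics/z6.png",cv2.resize(a,None,fx=16,fy=16,interpolation=cv2.INTER_NEAREST))
E
```

```text
(no output)
```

View pics/z6.png

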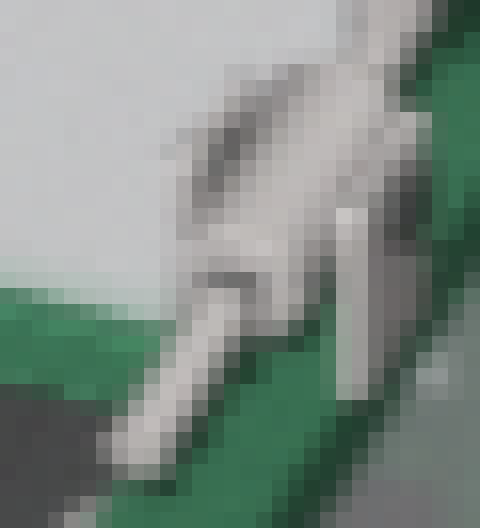

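{"op": "apply_moves", "data": {
  "increments": "0 -3 0 0.7 0 0 1;0 -3 0 0.7 0 0 1;0 -3 0 0.7 0 0 1;0 -3 0 0.7 0 0 1;0 -3 0 0.7 0 0 1;0 -3 0 0.7 0 0 1;0 -3 0 0.7 0 0 1;0 -3 0 0.7 0 0 1"
}}

```text
t: 9.1
position: [542.0, -27.3, 245.3]
eef_rot: [80.2, 89.7, -9.9]
force: [3.6, -4.6, -3.5]
gripper_width: 0.248
```

```bash
python3 snap.py s7
```

```text
pos [541.5 -27.3 245.3] t 9.15 F [ 2.5 -4.5 -3.3] w 0.2430009840758953 q [-10.3   2.4 104.1  -0.   73.2 -10.1]
shift tool [10.43 27.59 47.56] turn [-5.66  0.07 -0.26]
axes [[0.005, 1.0, -0.003], [-0.001, -0.003, -1.0], [-1.0, 0.005, 0.001]]
```

View pics/s7.png

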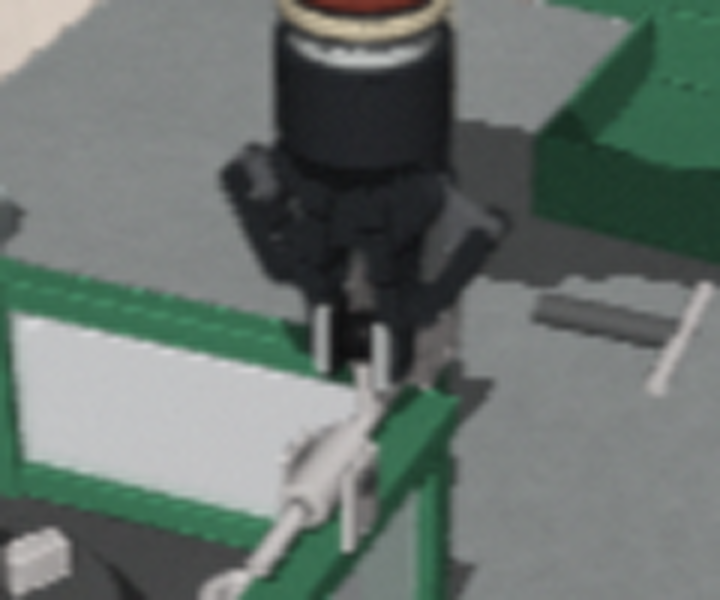

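{"op": "apply_moves", "data": {
  "increments": "0 -3 0 0.7 0 0 1;0 -3 0 0.7 0 0 1;0 -3 0 0.7 0 0 1;0 -3 0 0.7 0 0 1;0 -3 0 0.7 0 0 1;0 -3 0 0.7 0 0 1;0 -3 0 0.7 0 0 1;0 -3 0 0.7 0 0 1;0 -3 0 0.7 0 0 1;0 -3 0 0.7 0 0 1;0 -2 0 0.6 0 0 1;0 -2 0 0.4 0 0 1;0 -1 0 0.3 0 0 1;0 0 0 0 0 0 1;0 0 0 0 0 0 1;0 0 0 0 0 0 1;0 0 0 0 0 0 1;0 0 0 0 0 0 1"
}}

```text
t: 10.95
position: [507.2, -25.0, 245.7]
eef_rot: [86.5, 89.7, -11.9]
force: [3.1, -6.5, -2.2]
gripper_width: 0.243
```

```bash
python3 snap.py s8; python3 - <<'E'
from h import *
s=cams.get_image("side");t=cams.get_image("top")
a=s["pixels"][...,::-1][185:225,300:340]
cv2.imwrite(f"pics/z8.png",cv2.resize(a,None,fx=14,fy=14,interpolation=cv2.INTER_NEAREST))
a=t["pixels"][...,::-1][130:260,180:380]
cv2.imwrite(f"pics/t8.png",cv2.resize(a,None,fx=4,fy=4,interpolation=cv2.INTER_CUBIC))
E
```

```text
pos [507.2 -25.  245.8] t 11.0 F [ 2.8 -5.4 -2.5] w 0.2442316130487142 q [-10.7  -2.  108.5  -0.   73.2  -2.3]
shift tool [11.15 68.37 40.45] turn [-13.89   0.06  -0.32]
axes [[0.005, 0.989, -0.146], [-0.001, -0.146, -0.989], [-1.0, 0.006, 0.0]]
```

View pics/s8.png

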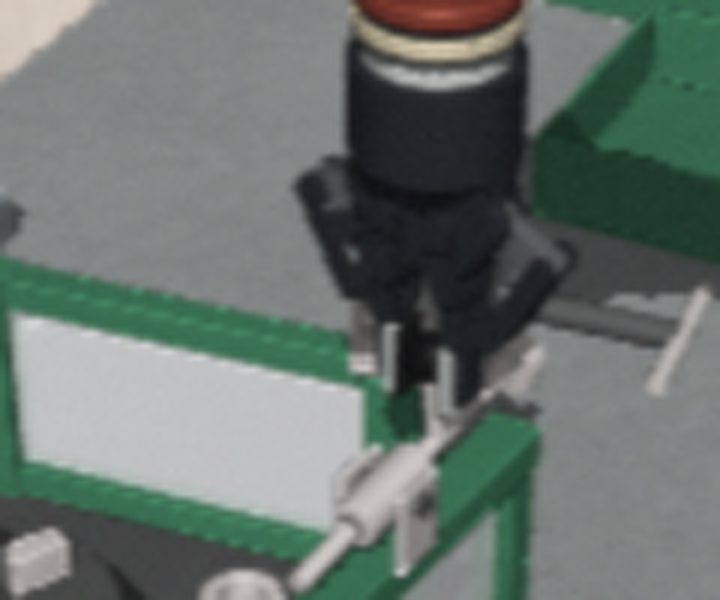

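View pics/z8.png

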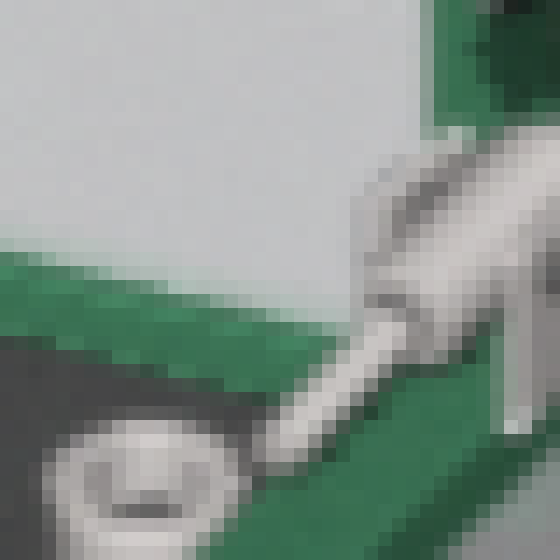

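View pics/t8.png

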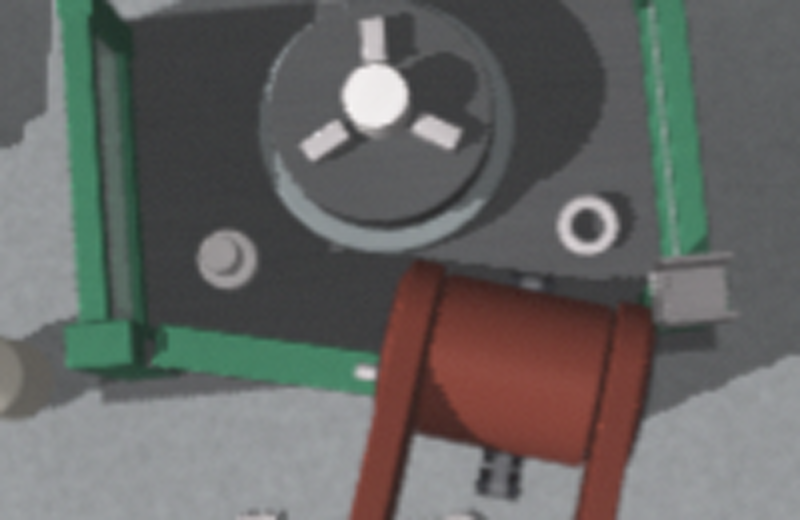

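```bash
python3 - <<'E'
from h import *
s=cams.get_image("side");t=cams.get_image("top")
o=manip.observe();b=o["position"];R=rot(o).as_matrix();f=R[:,2];f[2]=0;f/=np.linalg.norm(f);n=R[:,1]
B=plane(s,(300+400/14-.5,185+318/14-.5),194); T=plane(s,(300+275/14-.5,185+450/14-.5),193)
T2=plane(t,(180+358/4-.5,130+372/4-.5),193)
print(B,T,T2,"visible tail",(B-T)@f,"ball to tail",(b-T)@f,(b-T2)@f,(b-B)@f, (b-T)@n)
for d in(36,40,44,48):
    rear=b-f*((80-d)-1.4+28); rear[2]=194
    print(d,(project(s,rear)[0]-[300,185]+.5)*14)
E
```

```text
[516.20832082  34.39112092 194.        ] [519.49745378  78.07745326 193.        ] [519.01459412  78.72563222 193.        ] visible tail 43.69871998065734 ball to tail 103.74303410991828 104.31382342814504 60.04431412926094 3.166531039282579
36 [368.16718428 347.28627361]
40 [380.68042719 336.33023132]
44 [393.13865878 325.42227014]
48 [405.5422271  314.56208643]
```

```bash
python3 - <<'E'
from plant import manip
o=manip.observe();print(o["t"],o["position"],o["force"],o["gripper_width"],abs(o["qvel"]).max())
print(manip.close_job())
E
```

```text
11.2 [507.20307671 -24.97457815 245.74706938] [ 1.80018259 -5.19540012 -2.246462  ] 0.244317279735666 0.11947474723654763
the job is handed in; nothing more can be done
None
```

I unlatched the gate, swung it ajar and handed the job in at 11.2 s with the knob still gripped. No verdict was reported, so the figures below are my own checks.

- **Unlatching:** I gripped the knob with 60 N and raised it about 11 mm while easing it back about 7 mm, so the nose cleared the lip. I then pulled it level to about 49 mm of total knob travel. The wrist force stayed under about 7 N throughout. The keeper force can't be read directly.
- **Bolt:** Before the swing the side picture showed the dark ring behind the barrel, and the top picture showed the keeper empty. After the swing the ring was only a faint dark pixel at the barrel face, so I measured instead. The visible tail gave about 44 mm of draw, and the distance from ball to barrel rear gave about 46.6 mm. Both are above the 35 mm needed and short of the 50 mm stop.
- **Gate:** The tool turned 13.9° (about 0.24 rad) with the gate, which puts the free edge about 80 mm ajar. I took this from the tool's turn and did not measure the gate edge itself.
- **At hand-in:** The arm was essentially still, and the fingers were still closed on the ball. The wrist read about 5 N along the bolt (the bolt spring) and about 2 N across it (the gate spring).
- **Bystanders:** I did not measure them. The parts inside the guard look unmoved in the last top picture, and the path kept clear of the others.

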